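# Smooth the cut edge of an opened tin

### The arm

A 6-joint arm with a two-finger parallel gripper is mounted at the origin on a cart in front of the work surface, level with it; the furniture and walls round the work are solid. World frame = base frame: x ahead of the robot, y to its left, z up, the work surface at z = 0. Lengths are in m, angles in rad, forces in N, time in s.
With the tool pointing down it reaches from about 0.225 to 0.875 m from the base axis. Payload 3.4 kg.
Tool frame: the origin (TCP) lies midway between the tips of the shut fingers; the grasp point (between the pads) lies 19 mm behind it (manip.grip_point_offset is the distance from the TCP to the grasp point, in m); x points along the fingers, y is the direction in which the jaws open and shut, and the axes are right-handed (so a half turn about x gives the same grasp; the last joint's range is limited). The gripper opens to 85 mm and grips with 20 to 120 N. Pads are 22 mm wide; open, the fingers measure 114 mm over their backs; the gripper's body (76 mm by 85 mm) begins 54 mm behind the grasp point. The pads swing forward as they close: fully open they stand 13 mm farther back than shut.
Start: joints at [-1.442, 0.276, 1.505, -0, 1.361, -0.121], TCP at [0.142, -0.557, 0.231] pointing down, gripper open.
Joint ranges: [-2.89, 2.89], [-0.75, 2.08], [0.22, 2.7], [-1.18, 4.32], [0.11, 2.71], [-2.7, 2.7]. Speed limits (rad/s): [2.57, 2.57, 3.14, 3.14, 3.14, 3.14].

### API

Orientations are given as a unit quaternion [w, x, y, z].
In Python, from rig import manip gives the robot as it stands.
- The arm moves only by the shell command python3 -m crank 'ROWS' [FORCE]. ROWS is a JSON object of lists of equal length, an entry for each row: "grip": the opening, from 0 (shut) to 1 (fully open); "slide": the shift along the world's x, y, z in cm, a list of three; "roll": the turn about the world's z in degrees. In form: {"grip": [grip, ...], "slide": [[dx, dy, dz], ...], "roll": [roll, ...]}. A call has 1 to 20 rows; each row is the pose to reach, as a shift and turn from the pose commanded when the call began; what a row does not reach only later rows make up. A row lasts 1/10 s, in which the tool goes at most 50 mm and 8.59 degrees, less where a joint would pass 70% of its speed; a pose out of reach is approached as far as the arm can. A call with a gripper value outside its range is refused whole. The fingers move at their own pace and stop on an object; FORCE is the grip in N (left out, the last holds). Time passes only in rows, so rows that repeat a pose let the fingers close. It gives the time, the measured TCP pose, the force and the opening at its end, in the units of the state.
- manip.get_state(): the state, without advancing time (a new reading comes with each control period).
- manip.get_image(name): name is "scene" or "side" or "wrist"; returns a dict with "frame" (384x512x3 uint8, red, green, blue), "K" (3x3 intrinsics, pixels), "R" (3x3) and "t" (3): a world point X has camera coordinates R X + t. Camera axes: x right, y down, z forward; pixel columns grow to the right and rows downward; lengths in m; the calibration is good to about 2 mm. A picture is of the moment at which its call begins. There is no depth.
- manip.sign_off(): hands the job in, once; it reports no verdict.
The state is a dict: "clock": time; "qpos": joint angles; "qd": joint speeds; "effort": joint torques, N m; "position": TCP position; "ee_rot": TCP orientation; "contact_force": force on the tool from outside, world axes, zero at the start; "moment": the same for the moment, N m; "width": finger opening in m.
Only numpy, scipy, OpenCV 4.12 (cv2) and the standard library are available. Lean on these libraries where they do the work, as an engineer would, in place of code of your own. Each camera call takes 0.05 s, during which the arm holds its last target. There are 200 camera calls.

### The job

Smooth the edge of the opened tin: take the orange-handled smoothing tool out of its wooden rest, put its steel rod down inside the mouth, press the side of the rod lightly outward on the edge at the red mark, and run it slowly all the way round, anticlockwise seen from above, back to the red mark. Keep the rod upright and on the edge the whole way with a light, steady pressure of about 4 N, never more than 10 N; the tin is out of round, so go by feel. Then stand the tool back in its rest, and leave the fish tin, the spice jar and the cup where they are.

Things in the scene. Friction and masses are not known exactly. Their poses are not given: they have to be found in the camera images.
- tool: Smoothing tool, loose, about 0.12 kg, stands upright (z up) in the rest. Square orange handle 24 x 24 mm, 64 mm tall, its faces square to the tool's x and y axes; under it a round black flange, 36 mm wide and 6 mm thick; under that a round straight steel rod, 8 mm thick and 40 mm long, on the axis. Origin: centre of the flange's underside.
- handle (a point): Centre of the tool's handle, where to grasp it: 38 mm above the flange's underside, 78 mm above the rod's end.
- tip (a point): Lower end of the tool's steel rod, on its axis; the rod's radius is 4 mm.
- rest: Fixed wooden rest block, 62 x 62 mm, 55 mm high, with an upright through hole 25 mm wide in its middle. Origin at its underside's centre.
- rest_hole0 (a point): Centre of the hole's mouth at the rest's top, 55 mm above the worktop. The tool's rod hangs in the hole and the flange lies flat on the top: the handle's centre is then 38 mm above this point.
- stand: Fixed stand, dark steel foot plate 130 x 130 mm, origin at its underside's centre. A carrier on rubber buffers holds an opened steel tin upright. Pushed sideways, carrier and tin give 1 mm for every 3 N in any horizontal direction, at most 10 mm, and spring back; downward they are rigid. This pose does not follow that give.
- mouth (a point): Middle of the tin's open mouth at rim height (100 mm above the worktop), tin unpushed; axes as the stand's: anticlockwise goes from the red mark (-x) to -y, +x, +y. The edge is a round bead 4 mm thick, its inner side 37 to 45 mm from here, out of round: differing smoothly round the tin, turned differently each time, shown by no pose. Run with the rod's end 5 to 25 mm below the rim.
- mark (a point): The red mark: red tabs on the foot plate and carrier on the stand's -x side; this point lies 59 mm from the mouth's middle, 16 mm above the worktop. Start and finish there. Below the bead the tin is open for 60 mm.
- fish_tin: Low flat fish tin, 63 x 105 x 26 mm, a bystander.
- spice_jar: Spice jar with a dark cap, 41 mm wide, 105 mm tall, a bystander.
- cup: Tall black-and-white patterned cup, 81 mm wide, 121 mm tall, a bystander.
Mind the look-alikes: they are no part of the job. Of the things shaped like the tool, the orange one is meant.

How it is judged:
By the outcome, as a careful person would: the job done as asked, in the order asked, and still so for the second after the job is handed in, with the robot touching nothing.
It also fails if it takes over 72 s, if anything falls off the work surface, if the arm or the gripper's body presses on something with over 40 N, if the wrist force passes 120 N, or if a joint passes its speed limit or range.

## Working session

There is one attempt and no reset: what is moved stays moved. The work goes in short steps, Python scripts to look and compute and a shell command to move; the robot and the scene stay as the last step left them, time stands still between calls to the robot, and variables do not carry over. Pictures are saved under pics/ and viewed, on a budget of 10 in all, crops included, one or two more only if the job needs it, and the job is handed in when it is done.

```bash
mkdir -p pics; ls; python3 - <<'E'
from rig import manip
import cv2,numpy as np
s=manip.get_state();print(s['clock'],s['position'],s['ee_rot'],s['contact_force'],s['width'],manip.grip_point_offset)
for n in ["scene","side","wrist"]:
    d=manip.get_image(n);cv2.imwrite(f"pics/{n}0.png",d['frame'][:,:,::-1]);np.savez(f"pics/{n}0.npz",K=d['K'],R=d['R'],t=d['t'])
    print(n,-d['R'].T@d['t'])
E
```

```text
pics
0.0 [ 0.14207083 -0.55661454  0.23042902] [ 0.08741989  0.70160255  0.08873609 -0.70159642] [-0.32316996  0.38541144  0.2561665 ] 0.0852795334531205 0.0187
scene [-0.48143613  0.41004298  0.68680799]
side [ 0.55450673 -1.32585629  0.77348477]
wrist [ 0.218941   -0.5380585   0.37406428]
```

View pics/scene0.png

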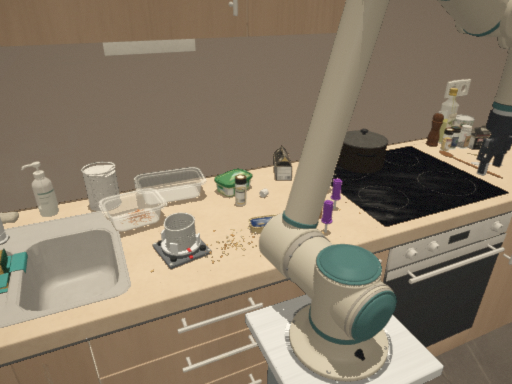

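View pics/side0.png

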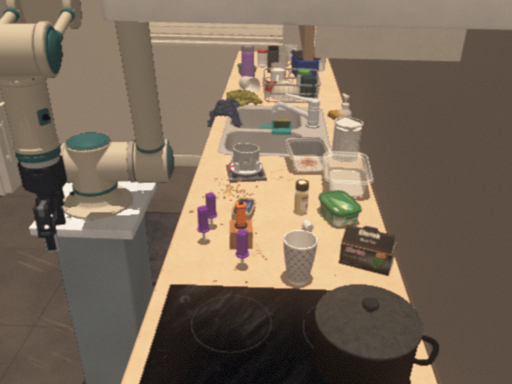

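Side view: tin on its stand at about (245,160), orange tool in its rest at (240,225), purple look-alikes at (203,219), (210,205) and (242,243), cup (299,257), jar (302,197), and fish tin just behind the rest. The scene view shows the tin at (180,235); the arm hides the rest.

```bash
cat > h.py <<'E'
import numpy as np,cv2
def ray(f,u,v,z):
    d=np.load(f) if isinstance(f,str) else f
    c=-d['R'].T@d['t']; r=d['R'].T@np.linalg.inv(d['K'])@np.array([u,v,1.])
    return c+r*(z-c[2])/r[2]
E
python3 - <<'E'
from h import *
S='pics/side0.npz';C='pics/scene0.npz'
for n,f,u,v,z in [('plate',S,246,173,0),('mouth',S,245.5,147,.1),('plate',C,181,248,.005),('mouth',C,180,222,.1),('handle',S,240.5,214,.093),('purp3',S,242,240,.09),('purp1',S,203,219,.09),('purp2',S,210,205,.09),('jar',S,301,212,0),('cup',S,298,278,0),('fish',S,245,207,.02),('fish',C,264,224,.02)]:
    print(n,ray(f,u,v,z).round(3))
im=cv2.imread('pics/side0.png')[110:290,150:340]
cv2.imwrite('pics/c1.png',cv2.resize(im,None,fx=4,fy=3.3,interpolation=cv2.INTER_CUBIC))
E
```

```text
plate [0.453 0.24  0.   ]
mouth [0.451 0.24  0.1  ]
plate [0.455 0.236 0.005]
mouth [0.444 0.233 0.1  ]
handle [ 0.467 -0.197  0.093]
purp3 [ 0.48  -0.316  0.09 ]
purp1 [ 0.37  -0.224  0.09 ]
purp2 [ 0.378 -0.149  0.09 ]
jar [ 0.64  -0.019  0.   ]
cup [ 0.622 -0.343  0.   ]
fish [ 0.468 -0.034  0.02 ]
fish [ 0.455 -0.029  0.02 ]
```

View pics/c1.png

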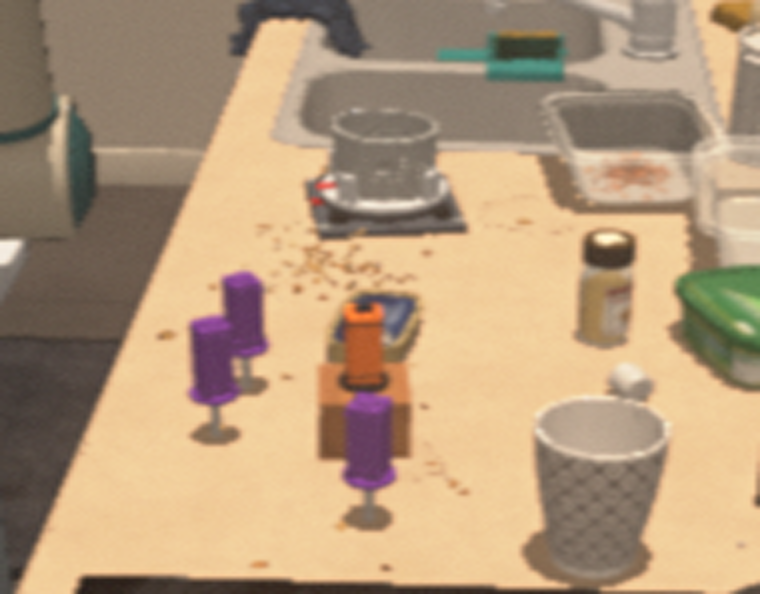

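```bash
python3 -m crank '{"grip":[1,1,1,1,1,1,1,1,1,1,1,1,1],"slide":[[28,36,3],[28,36,3],[28,36,3],[28,36,3],[28,36,3],[28,36,3],[28,36,3],[28,36,3],[28,36,3],[28,36,3],[28,36,3],[28,36,3],[28,36,3]],"roll":[0,0,0,0,0,0,0,0,0,0,0,0,0]}' 30
python3 - <<'E'
from rig import manip
import cv2,numpy as np
s=manip.get_state();print(s['clock'],s['position'],s['ee_rot'],s['contact_force'],s['qpos'])
d=manip.get_image("wrist");cv2.imwrite("pics/w1.png",d['frame'][:,:,::-1]);np.savez("pics/w1.npz",K=d['K'],R=d['R'],t=d['t'])
print(-d['R'].T@d['t'],d['R'])
E
```

```text
clock: 1.45
position: [0.4213, -0.1984, 0.2611]
ee_rot: [-0.087, -0.701, -0.087, 0.702]
contact_force: [-0.2, -0.4, 0.9]
width: 0.0857
1.45 [ 0.42126233 -0.19836104  0.26106714] [-0.08743998 -0.70136869 -0.08729715  0.70200813] [-0.23401698 -0.3680188   0.88920517] [-5.89090057e-01  9.27822988e-02  1.66648010e+00 -7.57621029e-04
  1.38288223e+00  7.34099228e-01]
[ 0.49825283 -0.17962433  0.40450645] [[ 0.24599481 -0.96927029 -0.00128591]
 [-0.9209984  -0.23415676  0.31133995]
 [-0.30207367 -0.07540369 -0.95029773]]
```

View pics/w1.png

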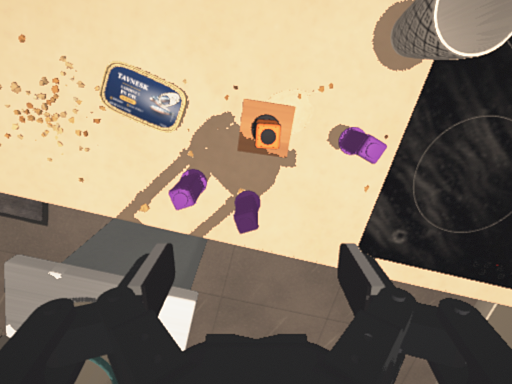

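Orange tool's top is at about (268,134) in the rest around (267,128). Purple ones are at (187,190), (247,212) and (362,145). I'll zoom in to get the handle's turn.

```bash
python3 - <<'E'
from h import *
im=cv2.imread('pics/w1.png')
c=im[90:165,225:310]
cv2.imwrite('pics/c2.png',cv2.resize(c,None,fx=8,fy=8,interpolation=cv2.INTER_CUBIC))
W='pics/w1.npz'
print(ray(W,268,134,.125), ray(W,187,196,.1),ray(W,247,222,.1),ray(W,370,150,.1))
E
```

```text
[ 0.46816251 -0.19911056  0.125     ] [ 0.37541079 -0.1295488   0.1       ] [ 0.36083516 -0.20339185  0.1       ] [ 0.47608695 -0.31199586  0.1       ]
```

View pics/c2.png

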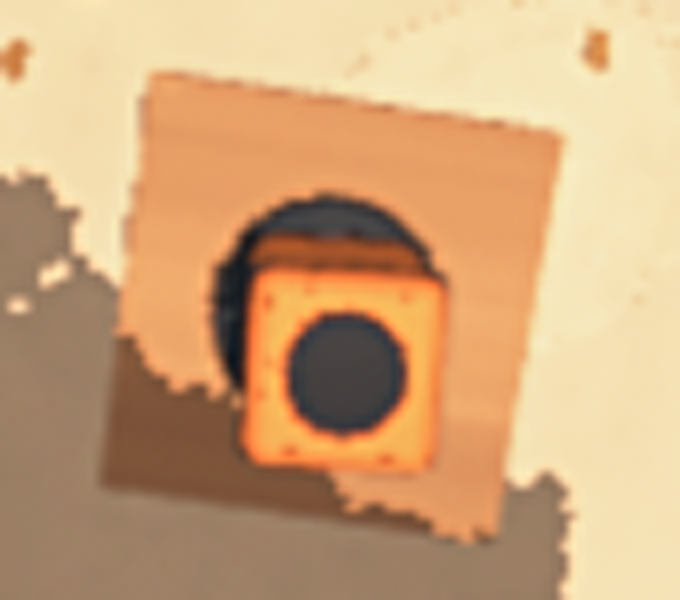

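```bash
python3 - <<'E'
from h import *
W='pics/w1.npz'
def P(l,z): return np.array([ray(W,225+u/8,90+v/8,z) for u,v in l])
for n,l,z in [('h',[(255,265),(447,280),(437,470),(243,462)],.125),('r',[(150,72),(563,132),(497,540),(100,487)],.055)]:
    p=P(l,z);print(n,p.mean(0).round(4))
    for i in range(4):
        e=p[(i+1)%4]-p[i];print(np.linalg.norm(e[:2]).round(4),np.degrees(np.arctan2(e[1],e[0])).round(1))
print(P([(345,372)],.125))
from scipy.spatial.transform import Rotation as R
from rig import manip
s=manip.get_state();q=s['ee_rot'];print(R.from_quat(np.r_[q[1:],q[0]]).as_matrix().round(3))
E
```

```text
h [ 0.466  -0.1999  0.125 ]
0.0232 -80.1
0.023 -167.3
0.024 101.9
0.0238 10.7
r [ 0.4656 -0.2001  0.055 ]
0.0615 -83.6
0.0616 -172.9
0.0624 96.6
0.0619 6.3
[[ 0.46586155 -0.19985374  0.125     ]]
[[-0.001  0.245 -0.97 ]
 [-0.    -0.97  -0.245]
 [-1.     0.     0.001]]
```

```bash
python3 -m crank '{"grip":[1,1,1,1,1,1,1,1,1,1,0,0,0,0,0,0,0,0,0,0],"slide":[[4.5,-0.15,-4],[4.5,-0.15,-7],[4.5,-0.15,-10],[4.5,-0.15,-13],[4.5,-0.15,-15],[4.5,-0.15,-17],[4.5,-0.15,-18],[4.5,-0.15,-18.8],[4.5,-0.15,-18.8],[4.5,-0.15,-18.8],[4.5,-0.15,-18.8],[4.5,-0.15,-18.8],[4.5,-0.15,-18.8],[4.5,-0.15,-18.8],[4.5,-0.15,-18.8],[4.5,-0.15,-18.8],[4.5,-0.15,-18.8],[4.5,-0.15,-18.8],[4.5,-0.15,-18.8],[4.5,-0.15,-18.8]],"roll":[-3,-3,-3,-3,-3,-3,-3,-3,-3,-3,-3,-3,-3,-3,-3,-3,-3,-3,-3,-3]}' 90
python3 - <<'E'
from rig import manip
import cv2,numpy as np
s=manip.get_state();print(s['clock'],s['position'],s['contact_force'],s['moment'],s['width'])
E
```

```text
clock: 3.5
position: [0.4675, -0.1988, 0.0738]
ee_rot: [0.07, 0.704, 0.07, -0.703]
contact_force: [0.0, -0.2, 5.7]
width: 0.0233
3.5 [ 0.46750937 -0.19880219  0.07379808] [ 0.00776872 -0.16425398  5.72826518] [ 0.09798092  0.07460447 -0.01557704] 0.02327123600243082
```

```bash
python3 -m crank '{"grip":[0,0,0,0,0,0,0,0,0,0,0,0,0,0,0,0,0,0,0,0],"slide":[[0,0,1],[0,0,3],[0,0,6],[0,0,9],[0,0,12],[0,1,15],[-0.5,3.5,17],[-1,7,19],[-1.5,11,19],[-2,15,19],[-2.5,19,19],[-3,23,19],[-3.5,27,19],[-4,31,19],[-5,35,19],[-6,38,19],[-6.5,41,19],[-6.5,43,19],[-6.5,43,19],[-6.5,43,19]],"roll":[0,0,0,0,0,0,0,0,0,0,0,0,0,0,0,0,0,0,0,0]}' 
python3 - <<'E'
from rig import manip
import cv2,numpy as np
s=manip.get_state();print(s['clock'],s['position'],s['contact_force'],s['moment'],s['width'],s['qpos'])
for n in ["scene","side","wrist"]:
    d=manip.get_image(n);cv2.imwrite(f"pics/{n}2.png",d['frame'][:,:,::-1]);np.savez(f"pics/{n}2.npz",K=d['K'],R=d['R'],t=d['t'])
E
```

```text
clock: 5.5
position: [0.4016, 0.231, 0.263]
ee_rot: [-0.071, -0.703, -0.07, 0.704]
contact_force: [-0.5, 0.0, -2.5]
width: 0.0232
5.5 [0.40162011 0.2310089  0.2630408 ] [-0.47229611  0.02523792 -2.50866027] [ 0.01029587 -0.0244678   0.01428394] 0.02324650380283707 [ 3.72409831e-01  8.86632515e-02  1.66628183e+00 -1.00426895e-03
  1.38811005e+00  1.74470121e+00]
```

View pics/wrist2.png

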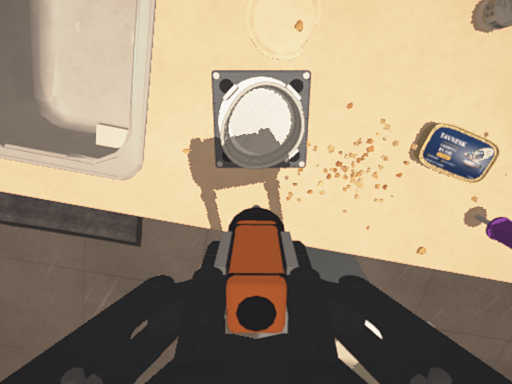

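Tool is held firmly; the tin is at about (262,122), unoccluded. I'll zoom in on the mouth.

```bash
python3 - <<'E'
from h import *
im=cv2.imread('pics/wrist2.png')[62:176,205:318]
cv2.imwrite('pics/c3.png',cv2.resize(im,None,fx=5.2,fy=5.2,interpolation=cv2.INTER_CUBIC))
W='pics/wrist2.npz'
for l,z in [([(214,72),(310,72),(307,167),(216,168)],.006)]:
    p=np.array([ray(W,u,v,z) for u,v in l]);print(p.round(4),p.mean(0))
E
```

```text
[[0.4999 0.3053 0.006 ]
 [0.5246 0.1822 0.006 ]
 [0.4003 0.154  0.006 ]
 [0.3729 0.283  0.006 ]] [0.44942182 0.23110702 0.006     ]
```

View pics/c3.png

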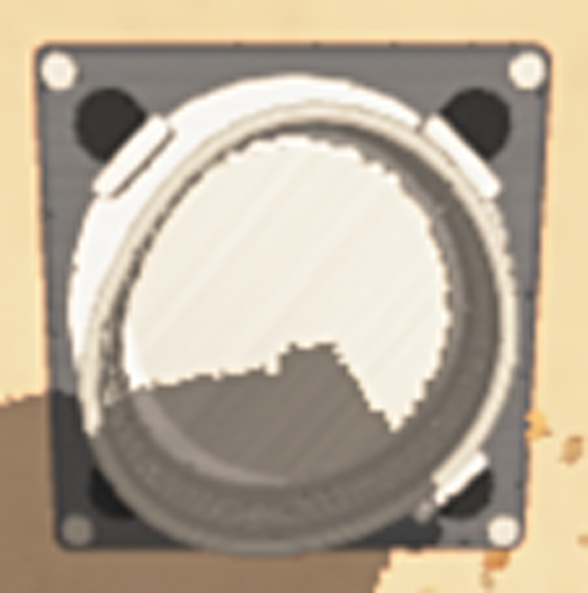

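```bash
python3 - <<'E'
from h import *
W='pics/wrist2.npz'
print('mark',ray('pics/side0.npz',230,167.6,.016),ray('pics/side0.npz',229,165,.02))
o=[(310,103),(400,125),(460,180),(500,245),(517,310),(510,380),(480,450),(430,510),(350,545),(270,553),(200,530),(130,475),(95,400),(88,330),(105,260),(150,190),(220,125)]
p=np.array([ray(W,205+u/5.2,62+v/5.2,.098) for u,v in o])[:,:2]
(c,ax,an)=cv2.fitEllipse((p*1e3).astype(np.float32));print(c,ax,an)
for c in ([.4494,.2311],):
  d=p-c
  for a,r in sorted(zip((np.degrees(np.arctan2(d[:,1],d[:,0]))-11.7)%360,np.hypot(*d.T)-.004)):print(round(a),round(r*1e3,1),end=' | ')
E
```

```text
mark [0.39562566 0.24710068 0.016     ] [0.39089202 0.25990368 0.02      ]
(451.0541076660156, 231.7288360595703) (87.0634765625, 90.8862075805664) 78.33800506591797
21 42.7 | 44 40.0 | 66 40.1 | 84 40.4 | 103 40.5 | 125 40.7 | 150 39.6 | 171 39.4 | 194 38.3 | 219 39.1 | 241 38.6 | 262 39.2 | 280 40.2 | 298 40.6 | 317 41.4 | 337 43.4 | 359 43.6 |
```

```bash
python3 -m crank '{"grip":[0,0,0,0,0,0,0,0,0,0,0,0],"slide":[[2,0,-1],[4,0,-3],[4.8,0,-5],[4.8,0,-7],[4.8,0,-9],[4.8,0,-10.5],[4.5,-0.05,-11.5],[4,-0.2,-11.9],[3.3,-0.3,-11.9],[2.6,-0.45,-11.9],[2.6,-0.45,-11.9],[2.6,-0.45,-11.9]],"roll":[0,0,0,0,0,0,0,0,0,0,0,0]}' 
python3 - <<'E'
from rig import manip
from h import *
s=manip.get_state();print(s['clock'],s['position'],s['contact_force'])
for n in ["scene","side"]:
    d=manip.get_image(n);im=d['frame'][:,:,::-1]
    cv2.imwrite(f'pics/{n}3.png',im)
    r=d['frame'].astype(int);m=(r[...,0]>130)&(r[...,1]<80)&(r[...,2]<80);v,u=np.nonzero(m)
    for a,b in zip(u,v):
        if (n=='side' and 215<a<260 and 140<b<185) or (n=='scene' and 140<a<220 and 200<b<280): print(n,a,b,r[b,a],ray(d,a,b,.012).round(3))
a=cv2.imread('pics/scene3.png')[190:275,140:225];b=cv2.imread('pics/side3.png')[110:195,205:290]
cv2.imwrite('pics/c4.png',cv2.resize(np.hstack([a,b]),None,fx=4.6,fy=4.6,interpolation=cv2.INTER_CUBIC))
E
```

```text
clock: 6.85
position: [0.4284, 0.227, 0.1452]
ee_rot: [0.07, 0.704, 0.07, -0.703]
contact_force: [0.1, -1.3, -0.7]
width: 0.0224
6.85 [0.42839378 0.22702835 0.14516585] [ 0.10426903 -1.27389807 -0.66831205]
scene 184 213 [132  73  36] [0.632 0.181 0.012]
scene 185 213 [131  72  37] [0.631 0.178 0.012]
scene 180 214 [141  78  41] [0.631 0.195 0.012]
scene 181 214 [136  77  41] [0.63  0.192 0.012]
scene 183 214 [135  75  41] [0.627 0.186 0.012]
scene 187 214 [135  77  41] [0.622 0.174 0.012]
scene 180 215 [135  76  43] [0.625 0.196 0.012]
scene 188 248 [138  65  57] [0.437 0.219 0.012]
scene 189 248 [138  64  58] [0.436 0.217 0.012]
scene 187 249 [140  63  56] [0.434 0.223 0.012]
scene 188 249 [138  40  35] [0.433 0.221 0.012]
scene 189 249 [139  43  38] [0.432 0.218 0.012]
scene 188 250 [140  48  45] [0.428 0.222 0.012]
scene 189 250 [140  40  35] [0.427 0.219 0.012]
scene 190 250 [141  56  51] [0.426 0.217 0.012]
scene 189 251 [147  60  56] [0.422 0.221 0.012]
scene 189 256 [134  43  42] [0.4   0.227 0.012]
scene 190 256 [137  34  32] [0.399 0.224 0.012]
scene 191 256 [138  36  34] [0.398 0.222 0.012]
scene 192 256 [132  44  41] [0.397 0.219 0.012]
scene 190 257 [144  40  36] [0.394 0.225 0.012]
scene 191 257 [144  43  40] [0.393 0.223 0.012]
scene 192 257 [138  46  42] [0.392 0.22  0.012]
scene 190 258 [136  51  49] [0.39  0.226 0.012]
side 231 165 [133  79  67] [0.396 0.277 0.012]
side 231 166 [139  66  56] [0.397 0.269 0.012]
side 232 166 [139  71  64] [0.401 0.269 0.012]
```

View pics/c4.png

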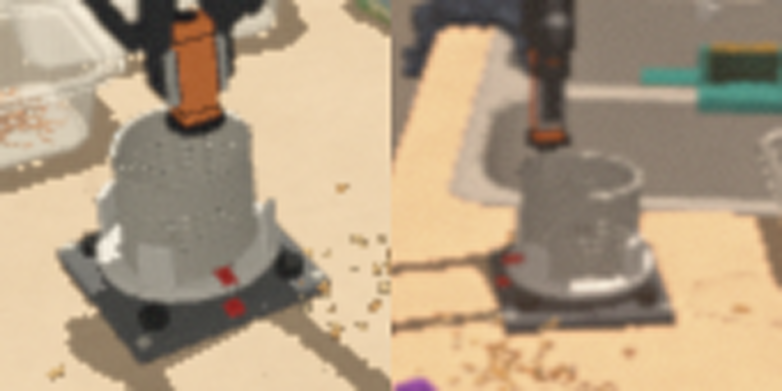

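```bash
cat > f.py <<'E'
import sys
from h import *
from rig import manip
C=np.array([.450,.2314]);Y=11.7
def read(n=4):
    F=[]
    for i in range(n):
        manip.get_image('wrist');s=manip.get_state();F.append(s['contact_force'])
    return s,np.array(F)
def rep(bias,n=4):
    s,F=read(n);f=F.mean(0)[:2]-bias;d=s['position'][:2]-C
    a=np.arctan2(d[1],d[0]);u=np.array([np.cos(a),np.sin(a)]);t=np.array([-u[1],u[0]])
    print('t %.2f th %.1f r %.2f mm z %.4f | push %.2f tang %.2f |sd %.2f Fz %.2f'%(s['clock'],(np.degrees(a)-Y)%360,np.hypot(*d)*1e3,s['position'][2],-f@u,f@t,F.std(0)[:2].max(),F[:,2].mean()), s['position'][:2].round(4))
E
python3 - <<'E'
from f import *
s,F=read(8);print(s['clock'],s['position'],F.round(2),F.mean(0),s['moment'],s['width'])
E
```

```text
7.35 [0.42821329 0.22681752 0.14425742] [[-0.01 -0.69 -1.41]
 [ 0.22  0.12 -1.32]
 [ 0.63  0.65 -1.61]
 [ 0.67 -0.12 -1.74]
 [-0.18 -0.   -2.14]
 [-0.53 -0.58 -1.88]
 [ 0.34 -0.1  -0.52]
 [ 0.65  0.62 -2.01]] [ 0.22517734 -0.01458027 -1.57853456] [0.02545108 0.02691572 0.01825667] 0.023040707909519193
```

```bash
python3 -m crank '{"grip":[0,0,0,0,0,0],"slide":[[-0.4,-0.08,0],[-0.75,-0.15,0],[-0.95,-0.19,0],[-1.06,-0.22,0],[-1.15,-0.24,0],[-1.15,-0.24,0]],"roll":[0,0,0,0,0,0]}'; python3 -c "
from f import *
rep([.1,0])"
```

```text
clock: 7.95
position: [0.417, 0.2245, 0.1445]
ee_rot: [0.07, 0.704, 0.07, -0.703]
contact_force: [1.0, 0.6, -0.5]
width: 0.0229
t 8.15 th 180.1 r 33.74 mm z 0.1444 | push 0.19 tang -0.05 |sd 0.61 Fz -1.59 [0.417  0.2245]
```

```bash
python3 -m crank '{"grip":[0,0,0,0],"slide":[[-0.05,-0.01,0],[-0.1,-0.02,0],[-0.15,-0.03,0],[-0.15,-0.03,0]],"roll":[0,0,0,0]}'; python3 -c "
from f import *
rep([.1,0])"
```

```text
clock: 8.55
position: [0.4159, 0.2243, 0.1445]
ee_rot: [0.07, 0.704, 0.07, -0.703]
contact_force: [2.3, -0.0, -2.4]
width: 0.0231
t 8.75 th 180.1 r 35.01 mm z 0.1445 | push 3.24 tang -0.36 |sd 0.82 Fz -2.35 [0.4157 0.2243]
```

```bash
cat >> f.py <<'E'
PR=np.array([(21,42.7),(44,40),(66,40.1),(84,40.4),(103,40.5),(125,40.7),(150,39.6),(171,39.4),(194,38.3),(219,39.1),(241,38.6),(262,39.2),(280,40.2),(298,40.6),(317,41.4),(337,43.4),(359,43.6)],float)
B=lambda a:np.stack([f(k*np.radians(a)) for k in range(4) for f in (np.cos,np.sin)][0:1]+[f(k*np.radians(a)) for k in range(1,4) for f in (np.cos,np.sin)],-1)
co=np.linalg.lstsq(B(PR[:,0]),PR[:,1],rcond=None)[0]
prior=lambda a:B(np.asarray(a,float))@co
def step(dth,n=10,bias=(.1,0),N=4):
    """report, log the 4 N radius, plan n rows over the next dth degrees"""
    import os
    s,F=read(N);f=F.mean(0)[:2]-bias;p=s['position'][:2];d=p-C
    a=np.arctan2(d[1],d[0]);u=np.array([np.cos(a),np.sin(a)]);t=np.array([-u[1],u[0]]);th=(np.degrees(a)-Y)%360;r=np.hypot(*d)*1e3
    push=-f@u;r4=r+(4-push)/3
    open('log.txt','a').write(f'{th} {r4}\n');L=np.loadtxt('log.txt',ndmin=2)
    e=L[:,1]-prior(L[:,0]);g=0
    if len(L)>1: g=np.clip((e[-1]-e[-2])/max((L[-1,0]-L[-2,0])%360,5),-.06,.06)*.6
    print('t %.2f th %.1f r %.2f z %.4f push %.2f tang %.2f Fz %.1f | resid %.2f drift/step %.2f'%(s['clock'],th,r,s['position'][2],push,f@t,F[:,2].mean(),e[-1],g*dth))
    out=[]
    for i in range(1,n+1):
        q=th+dth*i/n;rr=prior(q)+e[-1]+g*dth*i/n; rr=rr-(r4-r)*max(0,1-i/2)
        b=np.radians(q+Y);w=C+rr/1e3*np.array([np.cos(b),np.sin(b)])
        out.append(((w-p)*100).round(2).tolist()+[0])
    print(out)
E
python3 -c "
from f import *
print(prior(np.arange(0,360,30)).round(1))
step(10)"
```

```text
[43.5 41.7 40.  40.3 40.8 39.9 38.7 38.7 39.  39.4 40.7 42.9]
t 8.95 th 180.1 r 35.14 z 0.1445 push 3.40 tang -0.16 Fz -2.2 | resid -3.37 drift/step 0.00
[[0.01, -0.06, 0], [0.01, -0.12, 0], [0.03, -0.18, 0], [0.05, -0.24, 0], [0.07, -0.3, 0], [0.08, -0.36, 0], [0.11, -0.42, 0], [0.13, -0.47, 0], [0.15, -0.53, 0], [0.17, -0.59, 0]]
```

```bash
python3 -m crank '{"grip":[0,0,0,0,0,0,0,0,0,0],"slide":[[0,-0.06,0],[0.01,-0.12,0],[0.03,-0.18,0],[0.05,-0.24,0],[0.06,-0.3,0],[0.08,-0.36,0],[0.1,-0.42,0],[0.12,-0.47,0],[0.14,-0.53,0],[0.16,-0.59,0]],"roll":[0,0,0,0,0,0,0,0,0,0]}'; python3 -c "
from f import *
step(12)"
```

```text
clock: 9.95
position: [0.417, 0.2195, 0.1446]
ee_rot: [0.068, 0.704, 0.07, -0.703]
contact_force: [3.8, 5.2, -1.6]
width: 0.0233
t 10.15 th 188.5 r 35.04 z 0.1447 push 4.57 tang -3.21 Fz -1.6 | resid -3.73 drift/step -0.30
[[0.04, -0.06, 0], [0.08, -0.13, 0], [0.11, -0.19, 0], [0.14, -0.26, 0], [0.18, -0.32, 0], [0.21, -0.38, 0], [0.25, -0.45, 0], [0.29, -0.51, 0], [0.33, -0.57, 0], [0.37, -0.63, 0]]
```

```bash
python3 -m crank '{"grip":[0,0,0,0,0,0,0,0,0,0],"slide":[[0.04,-0.06,0],[0.08,-0.13,0],[0.11,-0.19,0],[0.14,-0.26,0],[0.18,-0.32,0],[0.21,-0.38,0],[0.25,-0.45,0],[0.29,-0.51,0],[0.33,-0.57,0],[0.37,-0.63,0]],"roll":[0,0,0,0,0,0,0,0,0,0]}'; python3 -c "
from f import *
step(12)"
```

```text
clock: 11.15
position: [0.4205, 0.2135, 0.1446]
ee_rot: [0.068, 0.704, 0.071, -0.703]
contact_force: [2.8, 4.9, -1.8]
width: 0.0232
t 11.35 th 199.9 r 34.43 z 0.1447 push 5.06 tang -2.54 Fz -1.4 | resid -4.48 drift/step -0.43
[[0.06, -0.05, 0], [0.11, -0.1, 0], [0.16, -0.15, 0], [0.2, -0.21, 0], [0.25, -0.26, 0], [0.29, -0.32, 0], [0.34, -0.37, 0], [0.39, -0.42, 0], [0.44, -0.47, 0], [0.49, -0.52, 0]]
```

```bash
python3 -m crank '{"grip":[0,0,0,0,0,0,0,0,0,0],"slide":[[0.06,-0.05,0],[0.11,-0.1,0],[0.16,-0.15,0],[0.2,-0.21,0],[0.25,-0.26,0],[0.29,-0.32,0],[0.34,-0.37,0],[0.39,-0.42,0],[0.44,-0.47,0],[0.49,-0.52,0]],"roll":[0,0,0,0,0,0,0,0,0,0]}'; python3 -c "
from f import *
step(12)"
```

```text
clock: 12.35
position: [0.4248, 0.2083, 0.1445]
ee_rot: [-0.068, -0.703, -0.071, 0.704]
contact_force: [2.1, 7.3, -1.4]
width: 0.0229
t 12.55 th 211.1 r 34.09 z 0.1445 push 5.70 tang -2.85 Fz -1.7 | resid -5.14 drift/step -0.42
[[0.07, -0.03, 0], [0.14, -0.06, 0], [0.19, -0.11, 0], [0.25, -0.15, 0], [0.3, -0.2, 0], [0.36, -0.24, 0], [0.41, -0.28, 0], [0.47, -0.32, 0], [0.53, -0.36, 0], [0.58, -0.4, 0]]
```

```bash
python3 -m crank '{"grip":[0,0,0,0,0,0,0,0,0,0],"slide":[[0.09,-0.02,0],[0.16,-0.04,0],[0.21,-0.09,0],[0.27,-0.13,0],[0.32,-0.18,0],[0.38,-0.22,0],[0.43,-0.26,0],[0.49,-0.3,0],[0.55,-0.34,0],[0.6,-0.38,0]],"roll":[0,0,0,0,0,0,0,0,0,0]}'; sed -i 's#(4-push)/3#(4-push)/2.2#' f.py; python3 -c "
from f import *
step(13)"
```

```text
clock: 13.55
position: [0.43, 0.2041, 0.1442]
ee_rot: [-0.068, -0.703, -0.07, 0.705]
contact_force: [1.9, 4.8, -0.7]
width: 0.0231
t 13.75 th 222.2 r 33.85 z 0.1442 push 4.63 tang -1.60 Fz -1.4 | resid -5.27 drift/step -0.09
[[0.07, -0.03, 0], [0.14, -0.07, 0], [0.2, -0.11, 0], [0.27, -0.15, 0], [0.33, -0.19, 0], [0.4, -0.22, 0], [0.47, -0.26, 0], [0.54, -0.3, 0], [0.61, -0.33, 0], [0.67, -0.36, 0]]
```

```bash
python3 -m crank '{"grip":[0,0,0,0,0,0,0,0,0,0],"slide":[[0.07,-0.03,0],[0.14,-0.06,0],[0.2,-0.1,0],[0.27,-0.14,0],[0.33,-0.18,0],[0.4,-0.21,0],[0.47,-0.25,0],[0.54,-0.28,0],[0.61,-0.31,0],[0.67,-0.34,0]],"roll":[0,0,0,0,0,0,0,0,0,0]}'; python3 -c "
from f import *
step(13)"
```

```text
clock: 14.75
position: [0.4379, 0.1993, 0.1442]
ee_rot: [-0.07, -0.703, -0.07, 0.704]
contact_force: [0.0, 4.0, -1.6]
width: 0.0232
t 14.95 th 237.9 r 34.25 z 0.1443 push 3.71 tang -1.10 Fz -2.2 | resid -4.64 drift/step 0.31
[[0.07, -0.04, 0], [0.14, -0.07, 0], [0.21, -0.1, 0], [0.29, -0.12, 0], [0.36, -0.15, 0], [0.44, -0.17, 0], [0.51, -0.19, 0], [0.59, -0.21, 0], [0.67, -0.23, 0], [0.75, -0.24, 0]]
```

```bash
python3 -m crank '{"grip":[0,0,0,0,0,0,0,0,0,0],"slide":[[0.07,-0.04,0],[0.14,-0.07,0],[0.21,-0.1,0],[0.29,-0.12,0],[0.36,-0.15,0],[0.44,-0.17,0],[0.51,-0.19,0],[0.59,-0.21,0],[0.67,-0.23,0],[0.75,-0.24,0]],"roll":[0,0,0,0,0,0,0,0,0,0]}'; python3 -c "
from f import *
step(13)"
```

```text
clock: 15.95
position: [0.4455, 0.1969, 0.1443]
ee_rot: [-0.07, -0.704, -0.07, 0.704]
contact_force: [-1.6, 3.1, -1.6]
width: 0.0228
t 16.15 th 251.1 r 34.73 z 0.1443 push 2.58 tang -0.73 Fz -1.7 | resid -3.76 drift/step 0.47
[[0.07, -0.05, 0], [0.15, -0.09, 0], [0.23, -0.1, 0], [0.31, -0.11, 0], [0.39, -0.12, 0], [0.47, -0.13, 0], [0.55, -0.13, 0], [0.64, -0.13, 0], [0.72, -0.14, 0], [0.8, -0.13, 0]]
```

```bash
python3 -m crank '{"grip":[0,0,0,0,0,0,0,0,0,0],"slide":[[0.07,-0.06,0],[0.15,-0.1,0],[0.23,-0.11,0],[0.31,-0.13,0],[0.39,-0.14,0],[0.47,-0.15,0],[0.55,-0.16,0],[0.64,-0.16,0],[0.72,-0.17,0],[0.8,-0.17,0]],"roll":[0,0,0,0,0,0,0,0,0,0]}'; python3 -c "
from f import *
step(13)"
```

```text
clock: 17.15
position: [0.4534, 0.1954, 0.1442]
ee_rot: [-0.07, -0.703, -0.07, 0.704]
contact_force: [-1.3, 2.9, -1.7]
width: 0.0229
t 17.35 th 264.1 r 36.20 z 0.1443 push 3.76 tang -0.88 Fz -1.3 | resid -2.96 drift/step 0.47
[[0.08, -0.0, 0], [0.17, -0.0, 0], [0.25, 0.0, 0], [0.33, 0.01, 0], [0.42, 0.02, 0], [0.5, 0.03, 0], [0.58, 0.04, 0], [0.66, 0.06, 0], [0.75, 0.07, 0], [0.83, 0.09, 0]]
```

```bash
python3 -m crank '{"grip":[0,0,0,0,0,0,0,0,0,0],"slide":[[0.08,0,0],[0.17,0,0],[0.25,0,0],[0.33,0.01,0],[0.42,0.01,0],[0.5,0.02,0],[0.58,0.03,0],[0.66,0.05,0],[0.75,0.06,0],[0.83,0.08,0]],"roll":[0,0,0,0,0,0,0,0,0,0]}'; python3 -c "
from f import *
step(13)"
```

```text
clock: 18.35
position: [0.4619, 0.1962, 0.1443]
ee_rot: [-0.07, -0.704, -0.07, 0.704]
contact_force: [-2.5, 2.7, -2.3]
width: 0.023
t 18.55 th 277.1 r 37.17 z 0.1443 push 3.24 tang -1.06 Fz -1.9 | resid -2.06 drift/step 0.47
[[0.09, 0.0, 0], [0.18, 0.01, 0], [0.26, 0.03, 0], [0.34, 0.06, 0], [0.43, 0.08, 0], [0.51, 0.11, 0], [0.59, 0.14, 0], [0.67, 0.18, 0], [0.75, 0.21, 0], [0.83, 0.24, 0]]
```

```bash
python3 -m crank '{"grip":[0,0,0,0,0,0,0,0,0,0],"slide":[[0.09,0,0],[0.18,0.01,0],[0.26,0.03,0],[0.34,0.05,0],[0.43,0.07,0],[0.51,0.1,0],[0.59,0.13,0],[0.68,0.16,0],[0.76,0.19,0],[0.84,0.22,0]],"roll":[0,0,0,0,0,0,0,0,0,0]}'; python3 -c "
from f import *
step(13)"
```

```text
clock: 19.55
position: [0.47, 0.1984, 0.1442]
ee_rot: [-0.07, -0.703, -0.07, 0.704]
contact_force: [-3.6, 2.7, -2.3]
width: 0.023
t 19.75 th 289.9 r 38.69 z 0.1443 push 4.50 tang -0.83 Fz -1.8 | resid -1.65 drift/step 0.25
[[0.07, 0.05, 0], [0.15, 0.1, 0], [0.22, 0.14, 0], [0.3, 0.18, 0], [0.38, 0.23, 0], [0.45, 0.28, 0], [0.53, 0.33, 0], [0.6, 0.38, 0], [0.68, 0.43, 0], [0.75, 0.48, 0]]
```

```bash
python3 -m crank '{"grip":[0,0,0,0,0,0,0,0,0,0],"slide":[[0.07,0.05,0],[0.15,0.1,0],[0.22,0.14,0],[0.3,0.19,0],[0.37,0.24,0],[0.45,0.29,0],[0.52,0.34,0],[0.59,0.39,0],[0.67,0.44,0],[0.74,0.49,0]],"roll":[0,0,0,0,0,0,0,0,0,0]}'; python3 -c "
from f import *
step(13)"
```

```text
clock: 20.75
position: [0.4777, 0.2033, 0.1443]
ee_rot: [-0.07, -0.704, -0.07, 0.704]
contact_force: [-3.7, 2.3, -1.3]
width: 0.0225
t 20.95 th 303.2 r 39.51 z 0.1444 push 3.61 tang -0.92 Fz -1.4 | resid -1.25 drift/step 0.24
[[0.08, 0.05, 0], [0.15, 0.1, 0], [0.22, 0.16, 0], [0.29, 0.22, 0], [0.36, 0.29, 0], [0.43, 0.35, 0], [0.49, 0.42, 0], [0.55, 0.48, 0], [0.61, 0.55, 0], [0.68, 0.63, 0]]
```

```bash
python3 -m crank '{"grip":[0,0,0,0,0,0,0,0,0,0],"slide":[[0.08,0.05,0],[0.15,0.1,0],[0.22,0.16,0],[0.29,0.22,0],[0.36,0.29,0],[0.42,0.35,0],[0.48,0.42,0],[0.54,0.48,0],[0.6,0.55,0],[0.67,0.63,0]],"roll":[0,0,0,0,0,0,0,0,0,0]}'; python3 -c "
from f import *
step(12)"
```

```text
clock: 21.95
position: [0.4844, 0.2095, 0.1443]
ee_rot: [-0.07, -0.704, -0.07, 0.704]
contact_force: [-3.7, 0.5, -1.5]
width: 0.0229
t 22.15 th 316.1 r 40.73 z 0.1443 push 2.90 tang -0.55 Fz -1.4 | resid -0.67 drift/step 0.32
[[0.08, 0.05, 0], [0.15, 0.11, 0], [0.21, 0.18, 0], [0.26, 0.25, 0], [0.31, 0.32, 0], [0.36, 0.4, 0], [0.4, 0.47, 0], [0.45, 0.55, 0], [0.49, 0.63, 0], [0.53, 0.71, 0]]
```

```bash
python3 -m crank '{"grip":[0,0,0,0,0,0,0,0,0,0],"slide":[[0.08,0.05,0],[0.15,0.11,0],[0.21,0.18,0],[0.26,0.25,0],[0.31,0.32,0],[0.36,0.4,0],[0.4,0.47,0],[0.45,0.55,0],[0.49,0.63,0],[0.53,0.71,0]],"roll":[0,0,0,0,0,0,0,0,0,0]}'; python3 -c "
from f import *
step(12)"
```

```text
clock: 23.15
position: [0.4896, 0.2166, 0.1443]
ee_rot: [-0.07, -0.704, -0.07, 0.704]
contact_force: [-5.2, -0.4, -1.4]
width: 0.0231
t 23.35 th 328.2 r 42.30 z 0.1443 push 3.98 tang -0.82 Fz -1.6 | resid -0.46 drift/step 0.13
[[0.04, 0.08, 0], [0.07, 0.16, 0], [0.11, 0.24, 0], [0.14, 0.33, 0], [0.17, 0.41, 0], [0.2, 0.5, 0], [0.22, 0.58, 0], [0.25, 0.67, 0], [0.27, 0.76, 0], [0.29, 0.85, 0]]
```

```bash
python3 -m crank '{"grip":[0,0,0,0,0,0,0,0,0,0],"slide":[[0.04,0.08,0],[0.07,0.16,0],[0.11,0.24,0],[0.14,0.33,0],[0.17,0.41,0],[0.19,0.5,0],[0.21,0.58,0],[0.24,0.67,0],[0.26,0.76,0],[0.28,0.85,0]],"roll":[0,0,0,0,0,0,0,0,0,0]}'; python3 -c "
from f import *
step(12)"
```

```text
clock: 24.35
position: [0.4926, 0.2252, 0.1444]
ee_rot: [0.07, 0.704, 0.07, -0.704]
contact_force: [-3.8, -0.2, -1.2]
width: 0.0233
t 24.55 th 340.3 r 43.00 z 0.1444 push 3.84 tang -0.93 Fz -1.7 | resid -0.29 drift/step 0.10
[[0.02, 0.09, 0], [0.04, 0.18, 0], [0.05, 0.27, 0], [0.06, 0.36, 0], [0.07, 0.45, 0], [0.07, 0.54, 0], [0.08, 0.63, 0], [0.08, 0.72, 0], [0.07, 0.81, 0], [0.07, 0.9, 0]]
```

```bash
python3 -m crank '{"grip":[0,0,0,0,0,0,0,0,0,0],"slide":[[0.02,0.09,0],[0.04,0.18,0],[0.05,0.27,0],[0.06,0.36,0],[0.07,0.45,0],[0.07,0.54,0],[0.07,0.63,0],[0.07,0.72,0],[0.07,0.81,0],[0.06,0.9,0]],"roll":[0,0,0,0,0,0,0,0,0,0]}'; python3 -c "
from f import *
step(12)"
```

```text
clock: 25.55
position: [0.4932, 0.2342, 0.1443]
ee_rot: [0.07, 0.704, 0.07, -0.704]
contact_force: [-2.8, -1.0, -1.5]
width: 0.023
t 25.75 th 352.2 r 43.23 z 0.1444 push 3.57 tang -0.70 Fz -1.5 | resid -0.14 drift/step 0.09
[[0.0, 0.09, 0], [0.0, 0.18, 0], [-0.01, 0.27, 0], [-0.02, 0.36, 0], [-0.04, 0.45, 0], [-0.06, 0.54, 0], [-0.08, 0.63, 0], [-0.1, 0.72, 0], [-0.13, 0.8, 0], [-0.15, 0.89, 0]]
```

```bash
python3 -m crank '{"grip":[0,0,0,0,0,0,0,0,0,0],"slide":[[0,0.09,0],[0,0.18,0],[-0.01,0.27,0],[-0.02,0.36,0],[-0.04,0.45,0],[-0.06,0.54,0],[-0.08,0.63,0],[-0.1,0.72,0],[-0.13,0.8,0],[-0.15,0.89,0]],"roll":[0,0,0,0,0,0,0,0,0,0]}'; python3 -c "
from f import *
step(12)"
```

```text
clock: 26.75
position: [0.4915, 0.2431, 0.1443]
ee_rot: [-0.07, -0.704, -0.07, 0.704]
contact_force: [-3.6, -3.4, -2.7]
width: 0.023
t 26.95 th 4.3 r 43.12 z 0.1443 push 4.01 tang -1.43 Fz -1.3 | resid -0.19 drift/step -0.03
[[-0.03, 0.08, 0], [-0.06, 0.17, 0], [-0.1, 0.25, 0], [-0.14, 0.33, 0], [-0.18, 0.42, 0], [-0.22, 0.5, 0], [-0.26, 0.57, 0], [-0.3, 0.65, 0], [-0.35, 0.73, 0], [-0.4, 0.8, 0]]
```

```bash
python3 -m crank '{"grip":[0,0,0,0,0,0,0,0,0,0],"slide":[[-0.03,0.08,0],[-0.06,0.17,0],[-0.1,0.25,0],[-0.14,0.33,0],[-0.18,0.42,0],[-0.22,0.5,0],[-0.26,0.57,0],[-0.3,0.65,0],[-0.35,0.73,0],[-0.4,0.8,0]],"roll":[0,0,0,0,0,0,0,0,0,0]}'; python3 -c "
from f import *
step(12)"
```

```text
clock: 27.95
position: [0.4876, 0.2509, 0.1443]
ee_rot: [0.07, 0.704, 0.07, -0.704]
contact_force: [-2.8, -4.7, -0.7]
width: 0.023
t 28.15 th 15.9 r 42.36 z 0.1443 push 4.23 tang -2.68 Fz -1.3 | resid -0.43 drift/step -0.15
[[-0.05, 0.07, 0], [-0.11, 0.14, 0], [-0.16, 0.21, 0], [-0.22, 0.28, 0], [-0.28, 0.35, 0], [-0.33, 0.41, 0], [-0.39, 0.48, 0], [-0.45, 0.54, 0], [-0.51, 0.61, 0], [-0.58, 0.67, 0]]
```

```bash
python3 -m crank '{"grip":[0,0,0,0,0,0,0,0,0,0],"slide":[[-0.05,0.07,0],[-0.11,0.14,0],[-0.16,0.21,0],[-0.22,0.28,0],[-0.28,0.34,0],[-0.34,0.4,0],[-0.4,0.47,0],[-0.46,0.53,0],[-0.52,0.6,0],[-0.59,0.66,0]],"roll":[0,0,0,0,0,0,0,0,0,0]}'; python3 -c "
from f import *
step(12)"
```

```text
clock: 29.15
position: [0.4823, 0.2571, 0.1444]
ee_rot: [0.07, 0.704, 0.069, -0.703]
contact_force: [-1.1, -6.4, -1.1]
width: 0.0234
t 29.35 th 27.2 r 41.18 z 0.1444 push 4.79 tang -2.92 Fz -1.4 | resid -1.06 drift/step -0.40
[[-0.08, 0.05, 0], [-0.16, 0.09, 0], [-0.22, 0.15, 0], [-0.29, 0.2, 0], [-0.36, 0.25, 0], [-0.43, 0.3, 0], [-0.5, 0.35, 0], [-0.57, 0.39, 0], [-0.64, 0.44, 0], [-0.71, 0.48, 0]]
```

```bash
python3 -m crank '{"grip":[0,0,0,0,0,0,0,0,0,0],"slide":[[-0.08,0.05,0],[-0.16,0.09,0],[-0.23,0.14,0],[-0.3,0.19,0],[-0.37,0.24,0],[-0.44,0.29,0],[-0.51,0.33,0],[-0.58,0.37,0],[-0.65,0.42,0],[-0.72,0.46,0]],"roll":[0,0,0,0,0,0,0,0,0,0]}'; python3 -c "
from f import *
step(12)"
```

```text
clock: 30.35
position: [0.4757, 0.2617, 0.1446]
ee_rot: [0.07, 0.705, 0.069, -0.703]
contact_force: [-1.1, -5.5, -0.8]
width: 0.0231
t 30.55 th 38.2 r 39.72 z 0.1446 push 4.87 tang -2.69 Fz -0.7 | resid -1.74 drift/step -0.43
[[-0.08, 0.03, 0], [-0.17, 0.05, 0], [-0.24, 0.09, 0], [-0.31, 0.13, 0], [-0.39, 0.17, 0], [-0.46, 0.2, 0], [-0.54, 0.24, 0], [-0.61, 0.27, 0], [-0.69, 0.3, 0], [-0.76, 0.33, 0]]
```

```bash
python3 -m crank '{"grip":[0,0,0,0,0,0,0,0,0,0],"slide":[[-0.08,0.03,0],[-0.17,0.05,0],[-0.24,0.09,0],[-0.32,0.12,0],[-0.4,0.16,0],[-0.47,0.18,0],[-0.55,0.22,0],[-0.62,0.25,0],[-0.7,0.28,0],[-0.77,0.31,0]],"roll":[0,0,0,0,0,0,0,0,0,0]}'; python3 -c "
from f import *
step(12)"
```

```text
clock: 31.55
position: [0.4686, 0.2651, 0.1448]
ee_rot: [0.07, 0.705, 0.069, -0.702]
contact_force: [-0.1, -6.1, -1.0]
width: 0.0233
t 31.75 th 49.7 r 38.49 z 0.1448 push 4.56 tang -2.22 Fz -0.9 | resid -2.14 drift/step -0.25
[[-0.08, 0.02, 0], [-0.16, 0.04, 0], [-0.24, 0.06, 0], [-0.31, 0.09, 0], [-0.39, 0.12, 0], [-0.46, 0.14, 0], [-0.54, 0.16, 0], [-0.62, 0.18, 0], [-0.69, 0.2, 0], [-0.77, 0.22, 0]]
```

```bash
python3 -m crank '{"grip":[0,0,0,0,0,0,0,0,0,0],"slide":[[-0.08,0.01,0],[-0.16,0.03,0],[-0.24,0.05,0],[-0.31,0.07,0],[-0.39,0.1,0],[-0.46,0.12,0],[-0.54,0.14,0],[-0.62,0.16,0],[-0.69,0.18,0],[-0.77,0.19,0]],"roll":[0,0,0,0,0,0,0,0,0,0]}'; python3 -c "
from f import *
step(12)"
```

```text
clock: 32.75
position: [0.4591, 0.2676, 0.1443]
ee_rot: [0.069, 0.704, 0.07, -0.704]
contact_force: [0.8, -3.2, -0.6]
width: 0.0227
t 32.95 th 64.5 r 37.25 z 0.1443 push 2.43 tang -0.45 Fz -1.0 | resid -1.97 drift/step 0.09
[[-0.07, 0.05, 0], [-0.14, 0.1, 0], [-0.22, 0.12, 0], [-0.29, 0.13, 0], [-0.37, 0.15, 0], [-0.45, 0.16, 0], [-0.53, 0.17, 0], [-0.61, 0.18, 0], [-0.69, 0.18, 0], [-0.77, 0.19, 0]]
```

```bash
python3 -m crank '{"grip":[0,0,0,0,0,0,0,0,0,0],"slide":[[-0.07,0.05,0],[-0.14,0.09,0],[-0.22,0.11,0],[-0.29,0.12,0],[-0.37,0.13,0],[-0.45,0.14,0],[-0.53,0.15,0],[-0.61,0.15,0],[-0.69,0.15,0],[-0.77,0.15,0]],"roll":[0,0,0,0,0,0,0,0,0,0]}'; python3 -c "
from f import *
step(12)"
```

```text
clock: 33.95
position: [0.4513, 0.2691, 0.1444]
ee_rot: [0.07, 0.704, 0.07, -0.704]
contact_force: [0.2, -0.7, -1.8]
width: 0.023
t 34.15 th 76.5 r 37.64 z 0.1444 push 1.60 tang -0.07 Fz -1.0 | resid -1.22 drift/step 0.43
[[-0.08, 0.06, 0], [-0.16, 0.12, 0], [-0.24, 0.13, 0], [-0.32, 0.13, 0], [-0.4, 0.13, 0], [-0.49, 0.13, 0], [-0.57, 0.13, 0], [-0.65, 0.13, 0], [-0.73, 0.12, 0], [-0.82, 0.12, 0]]
```

```bash
python3 -m crank '{"grip":[0,0,0,0,0,0,0,0,0,0],"slide":[[-0.06,0.07,0],[-0.14,0.12,0],[-0.23,0.13,0],[-0.32,0.13,0],[-0.4,0.13,0],[-0.49,0.13,0],[-0.57,0.13,0],[-0.65,0.13,0],[-0.73,0.13,0],[-0.82,0.13,0]],"roll":[0,0,0,0,0,0,0,0,0,0]}'; python3 -c "
from f import *
step(12)"
```

```text
clock: 35.15
position: [0.4432, 0.2702, 0.1444]
ee_rot: [0.07, 0.704, 0.07, -0.704]
contact_force: [1.0, -2.6, -0.7]
width: 0.0226
t 35.35 th 88.6 r 39.38 z 0.1444 push 2.72 tang 0.35 Fz -1.2 | resid -0.25 drift/step 0.43
[[-0.09, 0.02, 0], [-0.18, 0.04, 0], [-0.26, 0.03, 0], [-0.34, 0.01, 0], [-0.43, -0.0, 0], [-0.51, -0.02, 0], [-0.59, -0.04, 0], [-0.68, -0.06, 0], [-0.76, -0.08, 0], [-0.84, -0.11, 0]]
```

```bash
python3 -m crank '{"grip":[0,0,0,0,0,0,0,0,0,0],"slide":[[-0.09,0.03,0],[-0.18,0.05,0],[-0.26,0.04,0],[-0.34,0.03,0],[-0.43,0.02,0],[-0.51,0.01,0],[-0.6,-0.01,0],[-0.69,-0.03,0],[-0.77,-0.05,0],[-0.85,-0.08,0]],"roll":[0,0,0,0,0,0,0,0,0,0]}'; python3 -c "
from f import *
step(12)"
```

```text
clock: 36.35
position: [0.4346, 0.2694, 0.1444]
ee_rot: [0.07, 0.704, 0.07, -0.704]
contact_force: [2.3, -2.0, -2.1]
width: 0.023
t 36.55 th 100.6 r 41.00 z 0.1443 push 3.09 tang -0.64 Fz -1.2 | resid 0.87 drift/step 0.43
[[-0.09, -0.01, 0], [-0.18, -0.02, 0], [-0.26, -0.05, 0], [-0.34, -0.08, 0], [-0.42, -0.12, 0], [-0.5, -0.15, 0], [-0.58, -0.19, 0], [-0.66, -0.23, 0], [-0.74, -0.27, 0], [-0.81, -0.32, 0]]
```

```bash
python3 -m crank '{"grip":[0,0,0,0,0,0,0,0,0,0],"slide":[[-0.09,-0.01,0],[-0.18,-0.02,0],[-0.27,-0.04,0],[-0.35,-0.07,0],[-0.43,-0.1,0],[-0.51,-0.13,0],[-0.6,-0.17,0],[-0.68,-0.21,0],[-0.76,-0.25,0],[-0.83,-0.3,0]],"roll":[0,0,0,0,0,0,0,0,0,0]}'; python3 -c "
from f import *
step(12)"
```

```text
clock: 37.55
position: [0.4265, 0.2665, 0.1444]
ee_rot: [0.07, 0.704, 0.07, -0.703]
contact_force: [3.2, -1.9, -1.6]
width: 0.0227
t 37.75 th 112.5 r 42.22 z 0.1444 push 2.98 tang -0.72 Fz -1.3 | resid 1.93 drift/step 0.43
[[-0.09, -0.03, 0], [-0.18, -0.06, 0], [-0.25, -0.11, 0], [-0.33, -0.16, 0], [-0.4, -0.21, 0], [-0.47, -0.27, 0], [-0.54, -0.33, 0], [-0.61, -0.39, 0], [-0.67, -0.45, 0], [-0.74, -0.51, 0]]
```

```bash
python3 -m crank '{"grip":[0,0,0,0,0,0,0,0,0,0],"slide":[[-0.09,-0.03,0],[-0.18,-0.06,0],[-0.26,-0.11,0],[-0.34,-0.15,0],[-0.41,-0.2,0],[-0.48,-0.26,0],[-0.55,-0.32,0],[-0.63,-0.38,0],[-0.69,-0.44,0],[-0.76,-0.5,0]],"roll":[0,0,0,0,0,0,0,0,0,0]}'; python3 -c "
from f import *
step(12)"
```

```text
clock: 38.75
position: [0.4191, 0.2614, 0.1445]
ee_rot: [0.07, 0.704, 0.07, -0.703]
contact_force: [5.3, -1.7, -1.3]
width: 0.0228
t 38.95 th 124.6 r 43.11 z 0.1444 push 4.59 tang -1.63 Fz -1.2 | resid 2.11 drift/step 0.11
[[-0.05, -0.08, 0], [-0.1, -0.15, 0], [-0.16, -0.22, 0], [-0.21, -0.29, 0], [-0.27, -0.36, 0], [-0.32, -0.43, 0], [-0.37, -0.51, 0], [-0.42, -0.58, 0], [-0.47, -0.66, 0], [-0.51, -0.74, 0]]
```

```bash
python3 -m crank '{"grip":[0,0,0,0,0,0,0,0,0,0],"slide":[[-0.05,-0.08,0],[-0.1,-0.15,0],[-0.15,-0.22,0],[-0.2,-0.3,0],[-0.25,-0.37,0],[-0.3,-0.45,0],[-0.34,-0.53,0],[-0.39,-0.6,0],[-0.43,-0.69,0],[-0.46,-0.77,0]],"roll":[0,0,0,0,0,0,0,0,0,0]}'; python3 -c "
from f import *
step(9,8)"
```

```text
clock: 39.95
position: [0.4142, 0.2538, 0.1444]
ee_rot: [0.069, 0.704, 0.07, -0.704]
contact_force: [5.1, -0.1, -2.5]
width: 0.023
t 40.15 th 136.6 r 42.23 z 0.1444 push 3.67 tang -2.45 Fz -1.3 | resid 1.93 drift/step -0.08
[[-0.05, -0.07, 0], [-0.09, -0.14, 0], [-0.12, -0.22, 0], [-0.16, -0.29, 0], [-0.19, -0.37, 0], [-0.22, -0.44, 0], [-0.25, -0.52, 0], [-0.28, -0.6, 0]]
```

```bash
python3 -m crank '{"grip":[0,0,0,0,0,0,0,0],"slide":[[-0.04,-0.07,0],[-0.07,-0.15,0],[-0.1,-0.23,0],[-0.12,-0.31,0],[-0.15,-0.39,0],[-0.17,-0.47,0],[-0.19,-0.55,0],[-0.21,-0.63,0]],"roll":[0,0,0,0,0,0,0,0]}'; python3 -c "
from f import *
step(9,8)"
```

```text
clock: 40.95
position: [0.4121, 0.2475, 0.1444]
ee_rot: [0.069, 0.704, 0.07, -0.704]
contact_force: [5.3, 0.9, -1.9]
width: 0.0232
t 41.15 th 145.4 r 41.17 z 0.1444 push 4.26 tang -3.03 Fz -1.2 | resid 0.95 drift/step -0.32
[[-0.02, -0.08, 0], [-0.03, -0.16, 0], [-0.05, -0.24, 0], [-0.07, -0.32, 0], [-0.08, -0.4, 0], [-0.1, -0.48, 0], [-0.11, -0.55, 0], [-0.12, -0.63, 0]]
```

```bash
python3 -m crank '{"grip":[0,0,0,0,0,0,0,0],"slide":[[-0.01,-0.08,0],[-0.01,-0.16,0],[-0.02,-0.25,0],[-0.03,-0.33,0],[-0.03,-0.41,0],[-0.04,-0.49,0],[-0.04,-0.57,0],[-0.04,-0.65,0]],"roll":[0,0,0,0,0,0,0,0]}'; python3 -c "
from f import *
step(9,8)"
```

```text
clock: 41.95
position: [0.4116, 0.2409, 0.1443]
ee_rot: [-0.07, -0.704, -0.07, 0.704]
contact_force: [4.7, 1.1, -1.4]
width: 0.0229
t 42.15 th 154.7 r 39.54 z 0.1443 push 3.91 tang -2.64 Fz -1.2 | resid -0.09 drift/step -0.32
[[-0.01, -0.08, 0], [-0.02, -0.15, 0], [-0.03, -0.23, 0], [-0.03, -0.31, 0], [-0.03, -0.39, 0], [-0.03, -0.46, 0], [-0.03, -0.54, 0], [-0.03, -0.62, 0]]
```

```bash
python3 -m crank '{"grip":[0,0,0,0,0,0,0,0],"slide":[[0,-0.08,0],[0,-0.15,0],[0.01,-0.23,0],[0.02,-0.31,0],[0.03,-0.39,0],[0.04,-0.46,0],[0.05,-0.54,0],[0.06,-0.62,0]],"roll":[0,0,0,0,0,0,0,0]}'; python3 -c "
from f import *
step(9,8)"
```

```text
clock: 42.95
position: [0.4122, 0.2346, 0.1443]
ee_rot: [-0.07, -0.704, -0.07, 0.704]
contact_force: [3.3, 2.6, -1.0]
width: 0.0235
t 43.15 th 163.6 r 37.91 z 0.1443 push 3.45 tang -2.50 Fz -1.2 | resid -1.10 drift/step -0.32
[[-0.01, -0.07, 0], [-0.02, -0.15, 0], [-0.01, -0.22, 0], [-0.0, -0.3, 0], [0.01, -0.37, 0], [0.02, -0.45, 0], [0.03, -0.52, 0], [0.04, -0.59, 0]]
```

```bash
python3 -m crank '{"grip":[0,0,0,0,0,0,0,0],"slide":[[0,-0.07,0],[0,-0.15,0],[0.01,-0.22,0],[0.03,-0.3,0],[0.05,-0.37,0],[0.07,-0.45,0],[0.08,-0.52,0],[0.1,-0.59,0]],"roll":[0,0,0,0,0,0,0,0]}'; python3 -c "
from f import *
step(12)"
```

```text
clock: 43.95
position: [0.4133, 0.2291, 0.1444]
ee_rot: [0.069, 0.704, 0.07, -0.704]
contact_force: [3.6, 3.3, -1.1]
width: 0.0231
t 44.15 th 172.1 r 36.73 z 0.1444 push 3.80 tang -3.54 Fz -1.2 | resid -2.12 drift/step -0.43
[[0.01, -0.08, 0], [0.02, -0.15, 0], [0.04, -0.23, 0], [0.06, -0.3, 0], [0.08, -0.38, 0], [0.1, -0.45, 0], [0.12, -0.52, 0], [0.14, -0.6, 0], [0.17, -0.67, 0], [0.19, -0.74, 0]]
```

```bash
python3 -m crank '{"grip":[0,0,0,0,0,0,0,0,0,0],"slide":[[0.01,-0.08,0],[0.03,-0.15,0],[0.06,-0.23,0],[0.09,-0.3,0],[0.12,-0.37,0],[0.14,-0.44,0],[0.17,-0.51,0],[0.2,-0.58,0],[0.23,-0.65,0],[0.26,-0.72,0]],"roll":[0,0,0,0,0,0,0,0,0,0]}'; python3 -c "
from f import *
step(8,8)"
```

```text
clock: 45.15
position: [0.4158, 0.2222, 0.1444]
ee_rot: [0.069, 0.704, 0.07, -0.704]
contact_force: [3.3, 4.0, -1.9]
width: 0.0233
t 45.35 th 183.5 r 35.38 z 0.1444 push 4.44 tang -2.50 Fz -1.6 | resid -3.47 drift/step -0.29
[[0.03, -0.06, 0], [0.06, -0.11, 0], [0.09, -0.17, 0], [0.11, -0.22, 0], [0.14, -0.28, 0], [0.16, -0.33, 0], [0.19, -0.39, 0], [0.22, -0.44, 0]]
```

```bash
python3 -m crank '{"grip":[0,0,0,0,0,0,0,0,0,0,0,0,0,0,0,0,0,0],"slide":[[0.03,-0.06,0],[0.06,-0.11,0],[0.09,-0.17,0],[0.12,-0.22,0],[0.15,-0.27,0],[0.18,-0.32,0],[0.21,-0.37,0],[0.24,-0.42,0],[0.5,-0.3,0],[1,-0.1,0],[1.6,0.1,0],[2.2,0.4,0],[2.6,0.5,0],[2.6,0.5,1],[2.6,0.5,3],[2.6,0.5,6],[2.6,0.5,9],[2.6,0.5,11]],"roll":[0,0,0,0,0,0,0,0,0,0,0,0,0,0,0,0,0,0]}'; python3 -c "
from f import *
s,F=read(4);print(s['clock'],s['position'],F.mean(0),s['moment'],s['qpos'].round(3))
d=manip.get_image('side');cv2.imwrite('pics/side5.png',d['frame'][:,:,::-1]);np.savez('pics/side5.npz',K=d['K'],R=d['R'],t=d['t'])
d=manip.get_image('scene');cv2.imwrite('pics/scene5.png',d['frame'][:,:,::-1])
a=cv2.imread('pics/side5.png')[70:190,190:310];b=cv2.imread('pics/scene5.png')[160:280,120:240]
cv2.imwrite('pics/c5.png',cv2.resize(np.hstack([a,b]),None,fx=3.3,fy=3.3,interpolation=cv2.INTER_CUBIC))
"
```

```text
clock: 47.15
position: [0.4422, 0.2266, 0.2572]
ee_rot: [0.07, 0.705, 0.07, -0.703]
contact_force: [0.8, -0.1, -1.0]
width: 0.0231
47.35 [0.44139617 0.22631818 0.25433422] [ 0.15822397  0.22833963 -1.10809181] [-0.04724635 -0.01347687  0.03416524] [ 0.334  0.143  1.623 -0.     1.375  1.707]
```

View pics/c5.png

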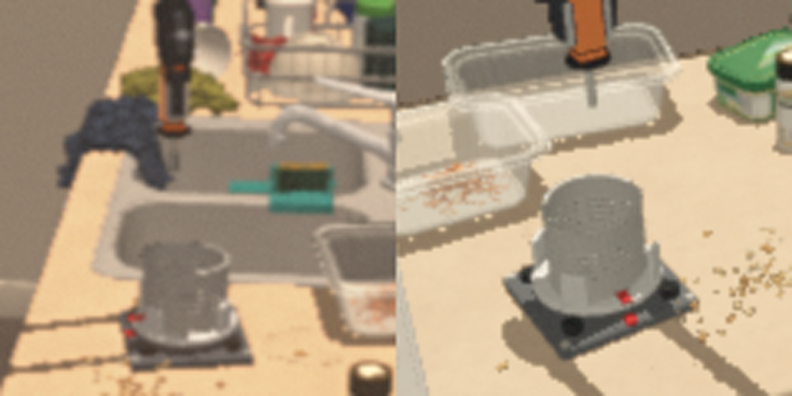

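```bash
python3 -m crank '{"grip":[0,0,0,0,0,0,0,0,0,0,0,0,0,0,0,0,0,0,0,0],"slide":[[0,-2,0],[0,-5,0],[0.3,-8.5,0],[0.6,-12,0],[0.9,-15.5,0],[1.2,-19,0],[1.5,-22.5,0],[1.8,-26,0],[2,-29.5,0],[2.2,-33,0],[2.4,-36.5,0],[2.6,-39.5,0],[2.6,-41.5,0],[2.6,-42.5,0],[2.6,-42.5,-2],[2.6,-42.5,-5],[2.6,-42.5,-8],[2.6,-42.5,-11],[2.6,-42.5,-12.5],[2.6,-42.5,-12.5]],"roll":[0,0,0,0,0,0,0,0,0,0,0,0,0,0,0,0,0,0,0,0]}'; python3 -c "
from f import *
s,F=read(4);print(s['clock'],s['position'],F.mean(0),s['moment'])
d=manip.get_image('side');cv2.imwrite('pics/side6.png',d['frame'][:,:,::-1])
d2=manip.get_image('wrist');cv2.imwrite('pics/wrist6.png',d2['frame'][:,:,::-1])
a=cv2.imread('pics/side6.png')[170:290,180:300];b=cv2.resize(cv2.imread('pics/wrist6.png')[60:300,136:376],(396,396))
cv2.imwrite('pics/c6.png',np.hstack([cv2.resize(a,(396,396),interpolation=cv2.INTER_CUBIC),b]))
"
```

```text
clock: 49.45
position: [0.4654, -0.1964, 0.1263]
ee_rot: [-0.068, -0.701, -0.072, 0.706]
contact_force: [-0.2, -0.4, -1.8]
width: 0.0231
49.65 [ 0.46861866 -0.19863854  0.13031213] [ 0.33176666  0.40848989 -0.9621874 ] [ 0.02291665 -0.03646286 -0.01953941]
```

View pics/c6.png

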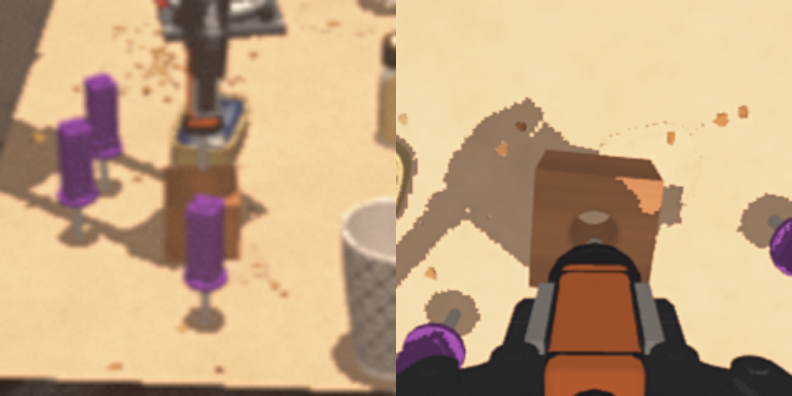

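The rod is over the hole and the surroundings are unchanged. Lowering.

```bash
python3 -m crank '{"grip":[0,0,0,0,0,0,0,0,0,0],"slide":[[-0.1,0,-0.5],[-0.1,0,-1.5],[-0.1,0,-2.5],[-0.1,0,-3.5],[-0.1,0,-4.3],[-0.1,0,-5],[-0.1,0,-5.3],[-0.1,0,-5.5],[-0.1,0,-5.5],[-0.1,0,-5.5]],"roll":[0,0,0,0,0,0,0,0,0,0]}'; python3 -c "
from f import *
s,F=read(4);print(s['clock'],s['position'],F.mean(0),s['moment'])"
```

```text
clock: 50.75
position: [0.4671, -0.1986, 0.0746]
ee_rot: [0.07, 0.704, 0.07, -0.703]
contact_force: [0.0, -0.1, -1.7]
width: 0.0228
50.95 [ 0.46698175 -0.1985564   0.07458895] [-0.01535925  0.12596058 -1.55228519] [ 0.03794527  0.00261088 -0.03425658]
```

```bash
python3 -m crank '{"grip":[0,0,0,0],"slide":[[0,0,-0.04],[0,0,-0.08],[0,0,-0.08],[0,0,-0.08]],"roll":[0,0,0,0]}'; python3 -c "
from f import *
s,F=read(4);print(s['clock'],s['position'],F.mean(0),s['moment'])"
```

```text
clock: 51.35
position: [0.4669, -0.1986, 0.0738]
ee_rot: [0.07, 0.704, 0.07, -0.704]
contact_force: [0.2, 0.3, 2.9]
width: 0.0233
51.55 [ 0.46691774 -0.19853948  0.07380756] [-0.44325638  0.08852866  2.95949821] [0.1384747  0.15745846 0.00915221]
```

Seated (Fz rose by about 4.5 N). Release slowly and go up.

```bash
python3 -m crank '{"grip":[0.4,0.5,0.7,0.9,1,1,1,1,1,1,1,1,1,1,1,1],"slide":[[0,0,0],[0,0,0],[0,0,0],[0,0,0],[0,0,0],[0,0,0],[0,0,0],[0,0,1],[0,0,2.5],[0,0,5],[0,0,8],[0,0,11],[0,0,14],[-2,0,17],[-4.5,0,19],[-4.5,0,19]],"roll":[0,0,0,0,0,0,0,0,0,0,0,0,0,0,0,0]}' 20; python3 -c "
from f import *
s,F=read(4);print(s['clock'],s['position'],F.mean(0),s['width'])
d=manip.get_image('side');cv2.imwrite('pics/side7.png',d['frame'][:,:,::-1])
d2=manip.get_image('wrist');cv2.imwrite('pics/wrist7.png',d2['frame'][:,:,::-1])
a=cv2.imread('pics/side7.png')[130:290,170:330];b=cv2.resize(cv2.imread('pics/wrist7.png')[0:300,100:400],(396,396))
cv2.imwrite('pics/c7.png',np.hstack([cv2.resize(a,(396,396),interpolation=cv2.INTER_CUBIC),b]))"
```

```text
clock: 53.15
position: [0.4209, -0.1989, 0.2675]
ee_rot: [0.071, 0.705, 0.068, -0.702]
contact_force: [0.0, -0.5, -0.0]
width: 0.0855
53.35 [ 0.4219871  -0.19828756  0.26293941] [ 0.23801782 -0.14865864 -0.5782797 ] 0.08560509289224297
```

View pics/c7.png

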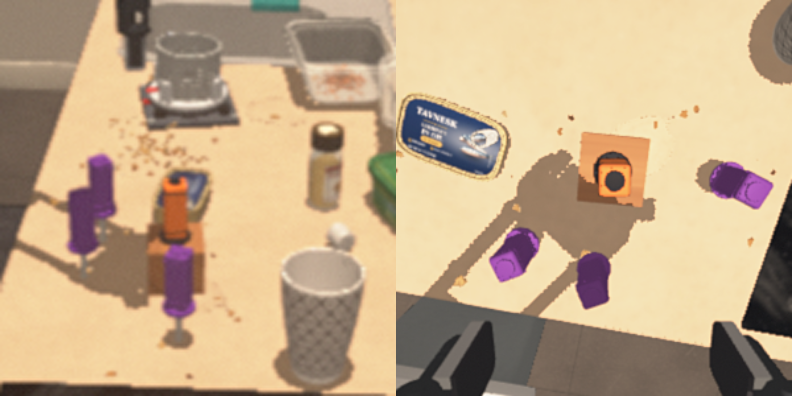

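The tool is upright in its rest with the flange flat, and everything else is where it was. The gripper is clear.

```bash
python3 -c "
from rig import manip
print(manip.sign_off())"
```

```text
the job is handed in; nothing more can be done
None
```

I smoothed the tin's edge all the way round, put the orange tool back in its rest and handed the job in at about 53 s, inside the 72 s limit.

- **The run:** I pressed the rod out at the red mark and ran it anticlockwise a full turn, then about 11° past the mark. The rod's end stayed about 15 mm below the rim.
- **Pressure:** I adjusted it by feel every 9–13°, aiming for 4 N. The outward push, averaged at each pause, was mostly 2.5–5 N. It was highest, at 5.7 N, about 30° after the start, and lowest, at 1.6 N, about 255° round. Sideways drag reached about 3.5 N where the tin narrows. I read forces only at the pauses, so I have no readings from the motion between them.
- **Final pictures:** The tool stands upright with its flange flat on the rest. The fish tin, spice jar, cup and purple look-alikes look unmoved by eye, and the open gripper is well clear of everything.
- **A check that disagreed:** The side camera placed the red mark a few centimetres off along y. The scene camera and the foot plate's corners agreed with each other, so I used those.

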